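Build up a covered water-bath set-up on the hotplate stirrer

ROBOT

A 6-joint arm with a two-finger parallel gripper is mounted at the origin on the work surface. World frame = base frame: x ahead of the robot, y to its left, z up, the work surface at z = 0. Lengths are in m, angles in rad, forces in N, time in s.
With the tool pointing down it reaches from about 0.325 to 0.875 m from the base axis. Payload 4.4 kg.
Tool frame: the origin (TCP) lies midway between the tips of the shut fingers; the grasp point (between the pads) lies 19 mm behind it (manip.hold_point_z is the distance from the TCP to the grasp point, in m); z points along the fingers, y is the line along which they close (so a half turn about z gives the same grasp; the last joint's range is limited). The gripper opens to 85 mm and grips with 20 to 120 N. Pads are 22 mm wide; open, the fingers measure 114 mm over their backs; the gripper's body (76 mm by 85 mm) begins 54 mm behind the grasp point. The pads swing forward as they close: fully open they stand 13 mm farther back than shut.
Start: joints at [-1.264, 0.207, 1.542, -0, 1.393, -0.15], TCP at [0.254, -0.516, 0.231] pointing down, gripper open.
Joint ranges: [-2.73, 2.73], [-0.86, 2.22], [0.23, 2.46], [-1.11, 4.25], [0.08, 2.63], [-2.82, 2.82]. Speed limits (rad/s): [2.79, 2.79, 3.14, 3.14, 3.14, 3.14].

INTERFACE

Orientations are given as a rotation vector (axis times angle).
In Python, from plant import manip gives the robot as it stands. The module is installed in compiled form; this text tells all that it offers.
- The arm moves only by the tool apply_moves, never from a script. Its argument "rows" is a list of rows, each a list of 4 numbers: the shift along the tool's x, y, z in mm, then the turn about the tool's z in degrees. In form: [[x, y, z, spin], ...]. A call has 1 to 10 rows; each row shifts and turns the commanded pose from where the row before left it, along the tool's axes as they then stand; what a row does not reach is not made up. A row lasts 1/8 s, in which the tool goes at most 62.5 mm and 10.7 degrees, less where a joint would pass 70% of its speed; a pose out of reach is approached as far as the arm can. A call is refused whole if a number of a shift passes 62.5 or a number of a turn 10.7, either way. A call with a gripper value outside its range is refused whole. "hand" is the finger opening in mm, from 0 to 85.4, set as the call begins (left out, the last holds). The fingers move at their own pace and stop on an object; "grip_force" is the grip in N (left out, the last holds). Time passes only in rows, so rows that do not move let the fingers close. It gives the time, the measured TCP pose, the force, the opening and the grip force at its end, in the units of the state.
- manip.get_state(): the state, without advancing time (a new reading comes with each control period).
- manip.camera(name): name is "side" or "top" or "wrist"; returns the picture (420x560x3 uint8, red, green, blue); there is no depth.
- manip.get_calibration(name): a dict with "mtx" (3x3 intrinsics, pixels), "k1" (the pictures are not rectified: a ray, as slopes to the right and down, at radius r is drawn at 1 + k1 r^2 times it, then the intrinsics apply), "origin" and "rotation" of the camera in the world. Camera axes: x right, y down, z forward; pixel columns grow to the right and rows downward; lengths in m; the calibration is good to about 2 mm. A picture is of the moment at which its call begins: read the wrist's pose just before it. get_calibration takes no time and is no camera call; for the wrist camera it gives the pose at the moment of the call.
- manip.sign_off(): hands the job in; it is judged then, once.
The state is a dict: "time_s": time; "qpos": joint angles; "qvel": joint speeds; "joint_torque": joint torques, N m; "position": TCP position; "eef_rot": TCP orientation; "contact_force": force on the tool from outside, world axes, zero at the start; "torque": the same for the moment, N m; "gripper_width": finger opening in m; "gripper_force": force on a finger pad.
Only numpy, scipy, OpenCV 4.12 (cv2) and the standard library are available. Lean on these libraries where they do the work, as an engineer would, in place of code of your own. Each camera call takes 0.05 s, during which the arm holds its last target. There are 200 camera calls.

TASK

Put the small water-bath set-up together on the hotplate stirrer, from the bottom up and in this order: stand the glass crystallising dish in the middle of the white top plate, stand the tall plastic beaker upright in the dish, drop the stir bar into the beaker, and last cover the beaker centrally with the watch glass, rounded side down as it lies. Set the dish, the beaker and the watch glass down gently without dropping them (only the stir bar may fall in), and leave the amber bottle, the tissue box and the wide glass beaker where they stand.

Things in the scene. Friction and masses are not known exactly. Their poses are not given: they have to be found in the camera images.
- plate_top (a point): Centre of the upper face of the hotplate stirrer's top plate: a fixed, flat, off-white square plate, 172 x 172 mm, 100 mm above the bench, on a dark blue case 180 mm wide. The point lies on the plate's upper face; its z axis is up, its x axis points towards the grey control panel with display and knob, which slopes down from 88 to 178 mm from this point. The stirrer does not move, but stands elsewhere and turned differently each time.
- dish_c (a point): Crystallising dish: clear, low, straight-walled round glass dish, open upwards, standing on the bench. Outside diameter 70 mm, height 36 mm, wall 3 mm, floor 3 mm, inside diameter 64 mm, 85 g. The point is at its centre, 18 mm above its underside; z is up. Take it across its outside from above.
- beaker_c (a point): Tall beaker: milky translucent plastic, open upwards, standing on the bench. Outside diameter 48 mm, height 80 mm, wall 2.5 mm, floor 3 mm, inside diameter 43 mm, 35 g, with a small pouring lip at the rim on its +y side that stands out 4.5 mm (3 mm high, at the very top). The point is on its axis, 40 mm above its underside; z is up. When it stands in the dish, the dish's wall reaches 33 mm up from the beaker's underside, so grip the beaker near its mouth.
- bar_c (a point): Stir bar: white plastic-coated octagonal rod, 25 mm long, 8 mm across, lying on the bench, 12 g. The point is at its middle, 4 mm above the bench; its x axis is along its length. Dropped in level from just above the mouth it passes into the beaker and lies on its floor.
- glass_c (a point): Watch glass: clear round shallow dished glass, 60 mm in diameter, 10.5 mm high in all, about 3.5 mm thick, lying rounded side down on the bench, 25 g. The point is on its axis, 5.25 mm above its lowest point; its rim lies 7 to 10.5 mm above the lowest point; z is up. Taken across its rim from above. On the beaker its rounded underside sinks 3.5 mm into the mouth.
- reagent: Amber glass reagent bottle with black cap, 52 mm in diameter, 105 mm tall; not part of the job, leave it alone. Origin at the centre of its underside.
- tissues: Purple and white tissue box, 110 x 130 mm, 65 mm high; leave it alone. Origin at the centre of its underside.
- wide_beaker: Wide clear glass beaker with white marks on its side, 60 mm in diameter, 80 mm tall, standing among the other things; not part of the job, leave it alone. Origin at the centre of its underside.

How it is judged:
By the outcome, as a careful person would: the job done as asked, in the order asked, and still so for the second after the job is handed in, with the robot touching nothing.
It also fails if it takes over 115 s, if anything falls off the work surface, if the arm or the gripper's body presses on something with over 40 N, if the wrist force passes 120 N, or if a joint passes its speed limit or range.

## Working session

There is one attempt and no reset: what is moved stays moved. The work goes in short steps, Python scripts to look and compute and a tool call to move; the robot and the scene stay as the last step left them, time stands still between calls to the robot, and variables do not carry over. Pictures are saved under pics/ and viewed, at most 14 in all, crops included, and the job is handed in when it is done.

Besides the shell and the picture viewer there is one more tool, called after "Emit:" as name([rows], argument=value, ...), one row to a line, values as JSON. apply_moves: Moves the arm, as the interface text tells. Its arguments: {"type":"object","properties":{"rows":{"type":"array"},"hand":{"type":"number"},"grip_force":{"type":"number"}},"required":["rows"]}

```bash
mkdir -p pics; cat > h.py <<'E'
import numpy as np,cv2
from plant import manip
from scipy.spatial.transform import Rotation as R
def snap(n,f=None):
    c=manip.get_calibration(n);im=manip.camera(n)
    if f: cv2.imwrite('pics/'+f,im[:,:,::-1])
    return im,c
def ray(c,u,v):
    K=np.array(c['mtx']);d=np.array([(u-K[0,2])/K[0,0],(v-K[1,2])/K[1,1]])
    s=d.copy()
    for _ in range(20): s=d/(1+c['k1']*(s@s))
    return np.array(c['origin']),np.array(c['rotation'])@np.array([s[0],s[1],1.])
def onz(c,u,v,z):
    o,d=ray(c,u,v);return o+d*(z-o[2])/d[2]
def proj(c,p):
    K=np.array(c['mtx']);q=np.array(c['rotation']).T@(np.array(p)-np.array(c['origin']))
    s=q[:2]/q[2];s=s*(1+c['k1']*(s@s));return K[0,0]*s[0]+K[0,2],K[1,1]*s[1]+K[1,2]
E
python3 - <<'E'
from h import *
for n in('top','side','wrist'):
    im,c=snap(n,n+'0.png');np.save(n+'0.npy',im);print(n,c)
s=manip.get_state();print(s['position'],s['eef_rot'],s['time_s'])
E
```

```text
top {'mtx': array([[546.79151331,   0.        , 284.02320439],
       [  0.        , 546.79151331, 206.50392472],
       [  0.        ,   0.        ,   1.        ]]), 'k1': 0.011683218591345596, 'origin': array([ 0.30967999, -0.03640081,  1.51311762]), 'rotation': array([-2.15203424,  2.18873383, -0.13603779])}
side {'mtx': array([[398.31078066,   0.        , 279.63351444],
       [  0.        , 398.31078066, 206.91412337],
       [  0.        ,   0.        ,   1.        ]]), 'k1': 0.013714332728206711, 'origin': array([0.27772653, 0.78941342, 0.8939326 ]), 'rotation': array([-0.29590493,  2.7691441 , -1.2218264 ])}
wrist {'mtx': array([[352.75824847,   0.        , 272.07752268],
       [  0.        , 352.75824847, 210.50021645],
       [  0.        ,   0.        ,   1.        ]]), 'k1': 0.006264691731949873, 'origin': array([ 0.32565581, -0.48011362,  0.37374223]), 'rotation': array([ 2.43399139, -1.51399765, -0.24296156])}
[ 0.25341148 -0.5154797   0.23035243] [-3.05823509e+00 -7.10897601e-01  2.28904043e-04] 0.15
```

View pics/top0.png

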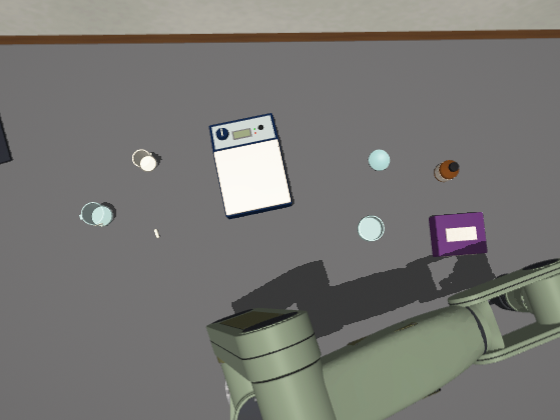

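View pics/side0.png

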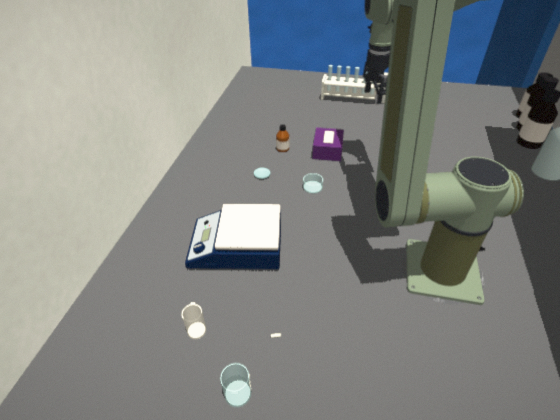

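The top view shows: tall beaker around (145,160), wide beaker (100,214), bar (157,233), plate (253,178) with its panel upwards, dish (371,228), watch glass (379,160), bottle (449,170) and tissues (460,234). The side view agrees with this.

```bash
sed -i "s/np.array(c\['rotation'\])/Rm(c)/g" h.py; echo "def Rm(c): return R.from_rotvec(c['rotation']).as_matrix()" >> h.py
python3 - <<'E'
from h import *
im=np.load('top0.npy');_,c=None,manip.get_calibration('top')
# plate
def cont(box,mask):
    x0,y0,x1,y1=box;m=np.zeros(im.shape[:2],np.uint8);m[y0:y1,x0:x1]=mask[y0:y1,x0:x1]
    cs,_=cv2.findContours(m,cv2.RETR_EXTERNAL,cv2.CHAIN_APPROX_NONE);return sorted(cs,key=cv2.contourArea)[::-1]
br=(im.min(2)>215).astype(np.uint8)
k=cont((205,138,300,225),br)[0];r=cv2.minAreaRect(k);b=cv2.boxPoints(r);w=np.array([onz(c,*p,.1) for p in b])
print('plate',w.mean(0),w,r)
k=cont((145,222,170,245),(im.min(2)>130).astype(np.uint8))[0];r=cv2.minAreaRect(k);print('bar',onz(c,*r[0],.004),r,[onz(c,*p,.006)[:2] for p in cv2.boxPoints(r)])
hs=im.astype(int);d=np.abs(hs-np.median(hs[230:260,180:215].reshape(-1,3),0)).max(2)
mk=(d>22).astype(np.uint8)
for n,box,z in(('dish',(350,208,390,250),.03),('glass',(362,143,396,178),.008),('beaker',(125,143,165,178),.08),('wide',(75,195,120,235),.08)):
    k=cont(box,mk)[0];(u,v),rad=cv2.minEnclosingCircle(k);print(n,u,v,rad,onz(c,u,v,z),onz(c,u,v,0), cv2.boundingRect(k))
cr=[cv2.resize(im[y:y+60,x:x+80],(400,300),interpolation=cv2.INTER_CUBIC) for x,y in((65,185),(110,130),(340,200),(345,130))]
cv2.imwrite('pics/m.png',np.vstack([np.hstack(cr[:2]),np.hstack(cr[2:])])[:,:,::-1])
E
```

```text
plate [0.54827394 0.02562983 0.1       ] [[ 0.61496504  0.12462654  0.1       ]
 [ 0.64751939 -0.04143561  0.1       ]
 [ 0.48102723 -0.07241277  0.1       ]
 [ 0.44958411  0.09174118  0.1       ]] ((251.76226806640625, 176.60092163085938), (63.820762634277344, 64.39480590820312), 78.31063079833984)
bar [0.41090327 0.2945754  0.004     ] ((156.15000915527344, 232.95001220703125), (8.854375839233398, 3.4785051345825195), 71.56504821777344) [array([0.4209621 , 0.30257578]), array([0.42384099, 0.29356387]), array([0.40058945, 0.28570805]), array([0.39772303, 0.29470791])]
dish 370.8289489746094 228.1842041015625 13.652164459228516 [ 0.4123276  -0.29352201  0.03      ] [ 0.41440393 -0.29872297  0.        ] (358, 215, 27, 26)
glass 378.6428527832031 159.92857360839844 11.077292442321777 [ 0.60499348 -0.32601228  0.008     ] [ 0.60656313 -0.32755162  0.        ] (368, 149, 22, 22)
beaker 146.3275909423828 157.5 14.748984336853027 [0.60667838 0.30550259 0.08      ] [0.62325752 0.32458844 0.        ] (132, 149, 30, 22)
wide 97.0 213.0 18.43918800354004 [0.46075458 0.43255281 0.08      ] [0.46918792 0.4587309  0.        ] (79, 202, 37, 25)
```

View pics/m.png

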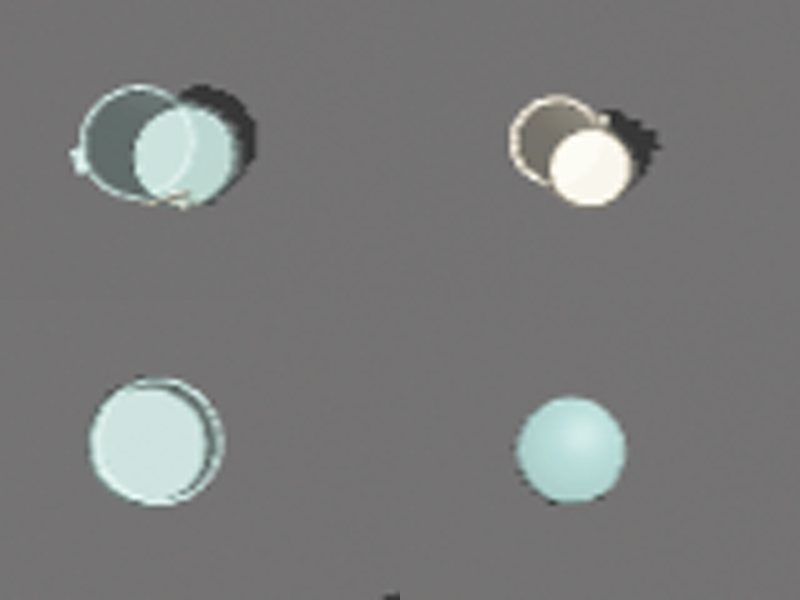

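Dish rim and floor are clear in the crop. The beaker mouth is at about (141.2,157.8) with its lip to the upper right, and its floor is at (148.2,163.2). First I go above the dish and look with the wrist camera.

```bash
cat >> h.py <<'E'
def yaw(s):  # direction of tool y in world, deg mod 180
    y=R.from_rotvec(s['eef_rot']).as_matrix()[:,1];return np.degrees(np.arctan2(y[1],y[0]))
def plan(p,yw=None):
    s=manip.get_state();M=R.from_rotvec(s['eef_rot']).as_matrix()
    d=M.T@(np.array(p)-s['position'])*1000
    dy=0 if yw is None else -((yw-yaw(s)+90)%180-90)  # spin about tool z (down)
    print('toolmove',d.round(1),'spin',round(dy,1),'| yaw',round(yaw(s),1),'q6',round(s['qpos'][5],2),'q1',round(s['qpos'][0],2),'t',round(s['time_s'],1))
E
python3 - <<'E'
from h import *
c=manip.get_calibration('top')
print('rim',onz(c,141.2,157.8,.08),'base',onz(c,148.2,163.2,.003),'lip',onz(c,151,153.6,.079))
print('wide base',onz(c,65+186/5,185+156/5,.003),'rim',onz(c,65+140/5,185+142/5,.08))
print('dish floor',onz(c,340+150/5,200+(443-300)/5,.003))
w=manip.get_calibration('wrist');s=manip.get_state();M=R.from_rotvec(s['eef_rot']).as_matrix()
print('cam in tool',M.T@(w['origin']-s['position']),'axis in tool',M.T@Rm(w)[:,2]);print(M)
plan([.412,-.296,.2]);plan([.548,.0256,.2])
E
```

```text
rim [0.60606534 0.31903197 0.08      ] base [0.60637728 0.31850913 0.003     ] lip [0.61724313 0.2934846  0.079     ]
wide base [0.45976293 0.44332619 0.003     ] rim [0.45987256 0.44293009 0.08      ]
dish floor [ 0.41308049 -0.29586128  0.003     ]
cam in tool [ 8.04659893e-02 -7.39794013e-05 -1.43511725e-01] axis in tool [-3.09144885e-01 -3.22694824e-04  9.51014898e-01]
[[ 8.97470898e-01  4.41073327e-01 -5.53920253e-04]
 [ 4.41073592e-01 -8.97469254e-01  1.73894334e-03]
 [ 2.69875129e-04 -1.80497064e-03 -9.99998335e-01]]
toolmove [ 239.1 -127.    30.6] spin 0 | yaw -63.8 q6 -0.15 q1 -1.26 t 0.1
toolmove [ 503.  -355.6   31.1] spin 0 | yaw -63.8 q6 -0.15 q1 -1.26 t 0.1
```

Emit:
apply_moves([
  [40,-21,0,0],
  [40,-21,0,0],
  [40,-21,8,0],
  [40,-21,8,0],
  [40,-21,8,0],
  [39,-22,7,0],
  [0,0,0,0],
  [0,0,0,0],
], hand=85, grip_force=30)

```text
time_s: 1.15
position: [0.412, -0.2968, 0.2002]
eef_rot: [3.06, 0.712, -0.001]
contact_force: [-0.5, 0.2, 0.7]
gripper_width: 0.085
gripper_force: 0.0
```

```bash
python3 - <<'E'
from h import *
s=manip.get_state();print(s['position'],s['contact_force'])
im,c=snap('wrist','w1.png');np.save('w1.npy',im);print(c['origin'],c['rotation'])
E
```

```text
[ 0.41195435 -0.29682657  0.2002154 ] [-0.51769188  0.16678675  0.74065673]
[ 0.48416117 -0.26119104  0.34367353] [ 2.43263049 -1.51279609 -0.24065562]
```

View pics/w1.png

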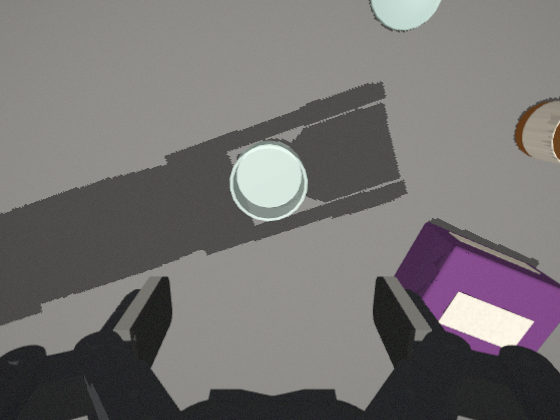

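The dish is at about (268,181), with outline x 230–308 and y 141–221. The right finger stays clear of the tissue box.

```bash
python3 - <<'E'
from h import *
c=manip.get_calibration('wrist')
t=onz(c,268,141,0);b=onz(c,269,221,.036);l=onz(c,230,183,.036);r=onz(c,308,183,.036)
print((t+b)/2,np.linalg.norm((t-b)[:2]),(l+r)/2,np.linalg.norm((l-r)[:2]))
M=R.from_rotvec(manip.get_state()['eef_rot']).as_matrix();p=manip.get_state()['position']
print('off tool', M.T@((t+b)/2-p)*1e3, M.T@((l+r)/2-p)*1e3)
for q in((397,285),(535,150)):print(onz(c,*q,0))
print('glass part',onz(c,405,30,.008))
E
```

```text
[ 0.4143252  -0.29223414  0.018     ] 0.0689218337628542 [ 0.416097   -0.29207258  0.036     ] 0.06981211104032786
off tool [  4.59013969  -3.59461852 182.40888088] [  6.24504818  -2.94957278 164.40858731]
[ 0.36686171 -0.47240248  0.        ]
[ 0.55105463 -0.51227059  0.        ]
glass part [ 0.58203597 -0.34042323  0.008     ]
```

Emit:
apply_moves([
  [5,-3.5,40,0],
  [0,0,45,0],
  [0,0,45,0],
  [0,0,35,0],
  [0,0,20,0],
  [0,0,10,0],
  [0,0,5,0],
  [0,0,0,0],
])

```text
time_s: 2.2
position: [0.4153, -0.292, 0.0008]
eef_rot: [3.059, 0.71, 0.001]
contact_force: [0.1, -0.2, -0.4]
gripper_width: 0.0849
gripper_force: 0.0
```

Emit:
apply_moves([
  [0,0,3,0],
  [0,0,0,0],
  [0,0,0,0],
  [0,0,0,0],
  [0,0,0,0],
  [0,0,0,0],
], hand=62, grip_force=30)

```text
time_s: 2.95
position: [0.4159, -0.2922, -0.0017]
eef_rot: [3.058, 0.711, 0.002]
contact_force: [-0.3, -1.1, 6.9]
gripper_width: 0.0685
gripper_force: 34.4
```

Emit:
apply_moves([
  [0,0,-5,0],
  [0,0,-20,0],
  [0,0,-40,0],
  [0,0,-60,0],
  [0,0,-60,0],
  [0,0,-30,0],
  [0,0,0,0],
  [0,0,0,0],
])

```text
time_s: 3.95
position: [0.414, -0.2902, 0.2104]
eef_rot: [-3.057, -0.711, 0.003]
contact_force: [-0.0, 0.1, -1.2]
gripper_width: 0.0683
gripper_force: 34.3
```

```bash
python3 - <<'E'
from h import *
s=manip.get_state();print(s['gripper_width'],s['contact_force'],s['position'])
plan([.548,.0256,.23])
plan([.548,.0256,.23],-79.4)
E
```

```text
0.06828918924519653 [-0.04366237  0.05307446 -1.15986521] [ 0.41400696 -0.29020995  0.21039827]
toolmove [ 259.5 -224.4  -19.1] spin 0 | yaw -63.8 q6 0.33 q1 -0.78 t 4.0
toolmove [ 259.5 -224.4  -19.1] spin 15.6 | yaw -63.8 q6 0.33 q1 -0.78 t 4.0
```

Emit:
apply_moves([
  [20,-15,-20,0],
  [40,-35,0,0],
  [40,-35,0,0],
  [40,-35,0,0],
  [40,-35,0,0],
  [40,-35,0,0],
  [30,-25,0,0],
  [10,-9,0,0],
  [0,0,0,0],
  [0,0,0,0],
])

```text
time_s: 5.2
position: [0.5488, 0.0233, 0.2313]
eef_rot: [-3.06, -0.709, 0.003]
contact_force: [-0.4, 0.3, -0.5]
gripper_width: 0.068
gripper_force: 34.4
```

```bash
python3 - <<'E'
from h import *
s=manip.get_state();print(s['position'],s['contact_force'])
im,c=snap('wrist','w2.png');np.save('w2.npy',im)
for q in([-.086,-.086],[-.086,.086],[.086,.086],[.086,-.086]):
    a=np.radians(10.6);x,y=q;print(proj(c,[.548+x*np.cos(a)-y*np.sin(a),.0256+x*np.sin(a)+y*np.cos(a),.1]))
E
```

```text
[0.5487566  0.02327005 0.23131095] [-0.38119     0.28080981 -0.4803799 ]
(np.float64(335.8736990326415), np.float64(311.92956776092956))
(np.float64(146.86520830689685), np.float64(265.867116481617))
(np.float64(185.55617753203757), np.float64(57.429399290063145))
(np.float64(409.1176710141066), np.float64(123.50923181837678))
```

View pics/w2.png

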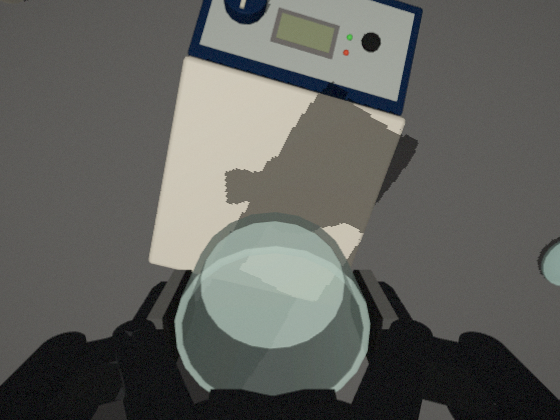

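The dish hangs level in the gripper. The plate's corners are at TL (185,56), TR (405,118) and BL (149,264).

```bash
python3 - <<'E'
from h import *
c=manip.get_calibration('wrist')
T,U,B=[onz(c,*q,.1) for q in((184.5,56.5),(406,118.5),(148.5,264.5))]
print(T,U,B,(U+B)/2,np.linalg.norm(T-U),np.linalg.norm(T-B),np.degrees(np.arctan2(*(T-B)[1::-1])))
plan([*((U+B)/2)[:2],.1]);plan([.5475,.0250,.1])
E
```

```text
[0.61727146 0.1267913  0.1       ] [ 0.65072128 -0.03933346  0.1       ] [0.44962789 0.09343858 0.1       ] [0.55017458 0.02705256 0.1       ] 0.16945892077474212 0.17092914203554316 11.25208441612886
toolmove [  3.   -3.  131.7] spin 0 | yaw -63.9 q6 1.0 q1 -0.12 t 5.2
toolmove [ -0.3  -2.3 131.7] spin 0 | yaw -63.9 q6 1.0 q1 -0.12 t 5.2
```

Emit:
apply_moves([
  [2,-3,30,0],
  [0,0,40,0],
  [0,0,30,0],
  [0,0,17,0],
  [0,0,8,0],
  [0,0,3,0],
  [0,0,0,0],
  [0,0,0,0],
])

```text
time_s: 6.25
position: [0.5509, 0.0279, 0.1054]
eef_rot: [3.059, 0.711, 0.003]
contact_force: [0.5, -1.1, -0.8]
gripper_width: 0.0687
gripper_force: 34.4
```

Emit:
apply_moves([
  [0,0,1,0],
  [0,0,1,0],
  [0,0,1,0],
  [0,0,0,0],
])

```text
time_s: 6.75
position: [0.5499, 0.028, 0.1011]
eef_rot: [-3.06, -0.711, 0.0]
contact_force: [0.4, 0.1, -0.1]
gripper_width: 0.0682
gripper_force: 34.4
```

Emit:
apply_moves([
  [-1,1,0,0],
  [0,0,1,0],
  [0,0,1,0],
  [0,0,0,0],
  [0,0,0,0],
])

```text
time_s: 7.38
position: [0.5496, 0.0267, 0.0993]
eef_rot: [-3.06, -0.711, 0.0]
contact_force: [-0.9, -0.4, -1.2]
gripper_width: 0.0683
gripper_force: 34.4
```

Emit:
apply_moves([
  [0,0,0.7,0],
  [0,0,0,0],
  [0,0,0.7,0],
  [0,0,0,0],
])

```text
time_s: 7.88
position: [0.5496, 0.0267, 0.0984]
eef_rot: [3.06, 0.711, 0.0]
contact_force: [-2.1, 0.7, 4.6]
gripper_width: 0.0687
gripper_force: 34.7
```

Emit:
apply_moves([
  [0,0,0,0],
  [0,0,0,0],
  [0,0,0,0],
  [0,0,-5,0],
  [0,0,-15,0],
  [0,0,-40,0],
  [0,0,-50,0],
  [0,0,-50,0],
  [0,0,0,0],
], hand=85)

```text
time_s: 9.0
position: [0.5533, 0.0263, 0.2654]
eef_rot: [3.056, 0.71, 0.02]
contact_force: [0.5, 0.5, -0.1]
gripper_width: 0.085
gripper_force: 0.0
```

```bash
python3 - <<'E'
from h import *
im,c=snap('wrist','w3.png');np.save('w3.npy',im)
plan([.606,.319,.26],24)
E
```

```text
toolmove [ 178.  -238.5    2.2] spin -87.8 | yaw -63.8 q6 1.01 q1 -0.11 t 9.1
```

View pics/w3.png

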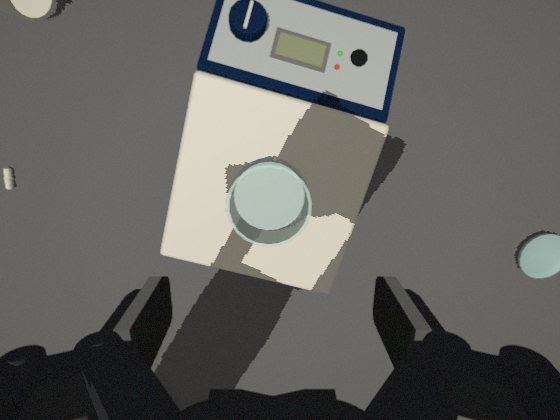

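The dish stands on the plate, outline x 227–312, y 157–246. The plate's corners are TL (198,72), TR (388,126), BL (161,254) and BR (329,292).

```bash
python3 - <<'E'
from h import *
c=manip.get_calibration('wrist')
P=np.array([onz(c,*q,.1) for q in((197,71.5),(389,125.5),(330,293),(160,255))]);print(P.mean(0),[np.linalg.norm(P[i]-P[i-1]) for i in range(4)])
t=onz(c,270,157,.1);b=onz(c,270,246,.136);l=onz(c,227,206,.136);r=onz(c,312,206,.136)
print((t+b)/2,np.linalg.norm((t-b)[:2]),(l+r)/2,np.linalg.norm((l-r)[:2]))
E
```

```text
[0.54885614 0.02769206 0.1       ] [np.float64(0.16819209769563148), np.float64(0.16508821025944126), np.float64(0.16591669453246374), np.float64(0.1681665242530586)]
[0.54805742 0.02631086 0.118     ] 0.0682123751468455 [0.54842571 0.02687793 0.136     ] 0.0679937859558914
```

Emit:
apply_moves([
  [0,0,0,-10.5],
  [0,0,0,-10.5],
  [0,0,0,-10.5],
  [0,0,0,-10.5],
  [0,0,0,-10.5],
  [0,0,0,-10.5],
  [0,0,0,-10.5],
  [0,0,0,-10.5],
  [0,0,0,-3.8],
  [0,0,0,0],
], hand=70)

```text
time_s: 10.3
position: [0.5486, 0.0267, 0.2565]
eef_rot: [-1.711, -2.632, 0.002]
contact_force: [-0.4, -0.0, 0.2]
gripper_width: 0.07
gripper_force: 0.0
```

```bash
python3 - <<'E'
from h import *
plan([.606,.319,.26],24)
E
```

```text
toolmove [243.9 170.9  -3.6] spin -0.1 | yaw 23.9 q6 -0.53 q1 -0.11 t 10.3
```

Emit:
apply_moves([
  [25,18,0,0],
  [40,28,0,0],
  [40,28,0,0],
  [40,28,0,0],
  [40,28,0,0],
  [35,24,0,0],
  [20,14,0,0],
  [4,3,0,0],
  [0,0,0,0],
  [0,0,0,0],
])

```text
time_s: 11.55
position: [0.6067, 0.3177, 0.2578]
eef_rot: [-1.714, -2.633, 0.001]
contact_force: [-0.5, 0.5, 0.3]
gripper_width: 0.0699
gripper_force: 0.0
```

```bash
python3 - <<'E'
from h import *
plan([.606,.319,.25],24)
im,c=snap('wrist','w4.png');np.save('w4.npy',im)
E
```

```text
toolmove [ 1.4 -0.1  7.8] spin -0.1 | yaw 23.9 q6 -0.06 q1 0.36 t 11.6
```

View pics/w4.png

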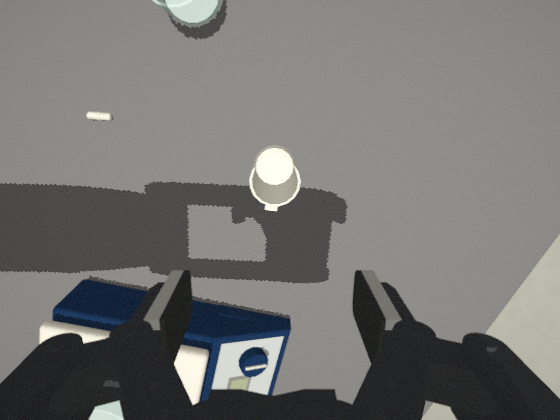

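The beaker's mouth is at (275,181), radius about 25 px, with the lip straight below at (271,208), square to the finger axis. Its floor is at (274,165). The bar is at (99,116).

```bash
python3 - <<'E'
from h import *
c=manip.get_calibration('wrist')
im=np.load('w4.npy').astype(np.uint8)
l=onz(c,249.5,181,.08);r=onz(c,300.5,181,.08);print((l+r)/2,np.linalg.norm(l-r),onz(c,274,165.5,.003))
m=(im.min(2)>150).astype(np.uint8);q=np.zeros_like(m);q[100:132,80:120]=m[100:132,80:120]
k=max(cv2.findContours(q,0,1)[0],key=cv2.contourArea);b=cv2.boxPoints(cv2.minAreaRect(k));w=np.array([onz(c,*p,.005) for p in b]);print('bar',w.mean(0),w)
plan([*((l+r)/2)[:2],.25],24)
plan([*onz(c,274,165.5,.003)[:2],.25],24)
E
```

```text
[0.60878264 0.32295065 0.08      ] 0.04757889825477093 [0.60836142 0.32270477 0.003     ]
bar [0.41085324 0.29590738 0.005     ] [[0.39843553 0.29495888 0.005     ]
 [0.42106023 0.30503625 0.005     ]
 [0.4233491  0.29688881 0.005     ]
 [0.40056811 0.28674558 0.005     ]]
toolmove [3.9 3.9 8. ] spin -0.1 | yaw 23.9 q6 -0.06 q1 0.36 t 11.6
toolmove [3.9 3.4 8. ] spin -0.1 | yaw 23.9 q6 -0.06 q1 0.36 t 11.6
```

Emit:
apply_moves([
  [3.5,3,30,0],
  [0,0,45,0],
  [0,0,45,0],
  [0,0,45,0],
  [0,0,30,0],
  [0,0,15,0],
  [0,0,5,0],
  [0,0,0,0],
  [0,0,0,0],
])

```text
time_s: 12.72
position: [0.6094, 0.3239, 0.0449]
eef_rot: [1.711, 2.633, 0.004]
contact_force: [0.5, -0.3, -0.5]
gripper_width: 0.0699
gripper_force: 0.0
```

Emit:
apply_moves([
  [0,0,0,0],
  [0,0,0,0],
  [0,0,0,0],
  [0,0,0,0],
  [0,0,0,0],
], hand=40, grip_force=25)

```text
time_s: 13.35
position: [0.6087, 0.3238, 0.0442]
eef_rot: [1.711, 2.634, 0.002]
contact_force: [-1.7, 0.1, 5.5]
gripper_width: 0.0478
gripper_force: 25.6
```

Emit:
apply_moves([
  [0,0,-5,0],
  [0,0,-20,0],
  [0,0,-45,0],
  [0,0,-60,0],
  [0,0,-60,0],
  [0,0,-40,0],
  [0,0,0,0],
  [0,0,0,0],
])

```text
time_s: 14.35
position: [0.6075, 0.3233, 0.2724]
eef_rot: [-1.711, -2.634, 0.001]
contact_force: [-0.0, -0.1, -0.7]
gripper_width: 0.0481
gripper_force: 25.9
```

```bash
python3 - <<'E'
from h import *
s=manip.get_state();print(s['gripper_width'])
plan([.5487,.0267,.27])
E
```

```text
0.04806410257634527
toolmove [-247.1 -174.2    2.6] spin 0 | yaw 24.0 q6 -0.05 q1 0.36 t 14.3
```

Emit:
apply_moves([
  [-20,-14,0,0],
  [-40,-28,0,0],
  [-40,-28,0,0],
  [-40,-28,0,0],
  [-40,-28,0,0],
  [-35,-25,0,0],
  [-22,-16,0,0],
  [-10,-7,0,0],
  [0,0,0,0],
  [0,0,0,0],
])

```text
time_s: 15.6
position: [0.5493, 0.0281, 0.2723]
eef_rot: [-1.71, -2.634, -0.0]
contact_force: [-0.9, -0.2, -0.2]
gripper_width: 0.0474
gripper_force: 25.9
```

```bash
python3 - <<'E'
from h import *
plan([.5487,.0267,.1472])
E
```

```text
toolmove [ -1.2  -1.  125.1] spin 0 | yaw 24.0 q6 -0.53 q1 -0.11 t 15.6
```

Emit:
apply_moves([
  [-1,-1,15,0],
  [0,0,30,0],
  [0,0,35,0],
  [0,0,25,0],
  [0,0,10,0],
  [0,0,5,0],
  [0,0,2,0],
  [0,0,0,0],
  [0,0,0,0],
])

```text
time_s: 16.73
position: [0.5495, 0.0257, 0.1518]
eef_rot: [1.711, 2.633, 0.001]
contact_force: [-0.2, 0.3, 0.2]
gripper_width: 0.0475
gripper_force: 25.9
```

Emit:
apply_moves([
  [0,0,1,0],
  [0,0,0,0],
  [0,0,0.7,0],
  [0,0,0,0],
])

```text
time_s: 17.23
position: [0.5488, 0.0258, 0.1491]
eef_rot: [-1.712, -2.634, 0.0]
contact_force: [-0.3, -0.3, -0.4]
gripper_width: 0.0475
gripper_force: 25.9
```

Emit:
apply_moves([
  [0,0,0.7,0],
  [0,0,0,0],
  [0,0,0.7,0],
  [0,0,0,0],
])

```text
time_s: 17.73
position: [0.5488, 0.0258, 0.1477]
eef_rot: [-1.712, -2.634, 0.0]
contact_force: [-0.1, 0.1, -0.8]
gripper_width: 0.0478
gripper_force: 25.9
```

Emit:
apply_moves([
  [0,0,0.5,0],
  [0,0,0,0],
  [0,0,0.5,0],
  [0,0,0,0],
])

```text
time_s: 18.23
position: [0.549, 0.0257, 0.1473]
eef_rot: [1.711, 2.634, 0.0]
contact_force: [-1.2, -0.6, 3.7]
gripper_width: 0.0473
gripper_force: 26.1
```

Contact. Release and back off, then check with a picture.

Emit:
apply_moves([
  [0,0,0,0],
  [0,0,0,0],
  [0,0,0,0],
  [0,0,-5,0],
  [0,0,-20,0],
  [0,0,-45,0],
  [0,0,-50,0],
  [0,0,0,0],
  [0,0,0,0],
], hand=70)

```text
time_s: 19.35
position: [0.5487, 0.0258, 0.2667]
eef_rot: [-1.712, -2.634, -0.0]
contact_force: [0.1, 0.4, -0.5]
gripper_width: 0.0699
gripper_force: 0.0
```

```bash
python3 - <<'E'
from h import *
im,c=snap('wrist','w5.png');np.save('w5.npy',im)
plan([.411,.2955,.15],None)
E
```

```text
toolmove [301.9 -15.5 116. ] spin 0 | yaw 24.0 q6 -0.53 q1 -0.11 t 19.4
```

View pics/w5.png

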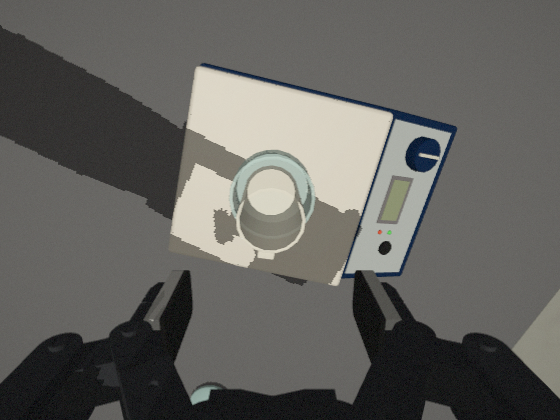

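The beaker stands upright inside the dish. Its mouth is x 236–306 around (271,218), and the dish has not moved.

Emit:
apply_moves([
  [0,0,0,10.5],
  [0,0,0,10.5],
  [0,0,0,10.5],
  [0,0,0,10.5],
  [0,0,0,10.5],
  [0,0,0,10.5],
  [0,0,0,10.5],
  [0,0,0,10.5],
  [0,0,0,7.5],
  [0,0,0,0],
], hand=45)

```text
time_s: 20.65
position: [0.5478, 0.0259, 0.2647]
eef_rot: [-3.08, -0.614, 0.006]
contact_force: [0.2, -0.7, -0.0]
gripper_width: 0.0449
gripper_force: 0.0
```

```bash
python3 - <<'E'
from h import *
plan([.411,.2955,.2],112.5)
from scipy.spatial.transform import Rotation
E
```

```text
toolmove [ -22.7 -301.3   65.4] spin 0.1 | yaw -67.4 q6 1.07 q1 -0.11 t 20.6
```

Emit:
apply_moves([
  [-2,-30,0,0],
  [-4,-50,0,0],
  [-4,-50,0,0],
  [-4,-50,0,0],
  [-4,-50,15,0],
  [-3,-40,30,0],
  [-2,-25,35,0],
  [0,-6,30,0],
  [0,0,5,0],
  [0,0,0,0],
])

```text
time_s: 21.9
position: [0.4127, 0.2948, 0.1518]
eef_rot: [3.081, 0.613, -0.001]
contact_force: [0.4, 0.7, 1.1]
gripper_width: 0.0449
gripper_force: 0.0
```

```bash
python3 - <<'E'
from h import *
c5=manip.get_calibration('wrist')
im,c=snap('wrist','w6.png')
m=(im.min(2)>140).astype(np.uint8);m[290:]=0
for k in cv2.findContours(m,0,1)[0]:
    if cv2.contourArea(k)<60: continue
    r=cv2.minAreaRect(k);b=cv2.boxPoints(r);w=np.array([onz(c,*p,.005) for p in b]);e=w[1:3]-w[:2];i=np.argmax(np.linalg.norm(e,axis=1));a=np.degrees(np.arctan2(e[i,1],e[i,0]))
    print(r,w.mean(0),np.linalg.norm(e,axis=1),a);plan([*w.mean(0)[:2],.002],a+90)
E
```

```text
((356.9903259277344, 241.4398193359375), (75.79907989501953, 77.29886627197266), 89.01223754882812) [0.40073053 0.20817081 0.005     ] [0.06627711 0.07355454] -150.38814596646998
toolmove [-45.2  75.4 150.6] spin -7.1 | yaw -67.5 q6 1.63 q1 0.45 t 21.9
((441.3077697753906, 231.03846740722656), (32.86920166015625, 92.03376770019531), 7.125016689300537) [0.43756843 0.14398691 0.005     ] [0.08605611 0.02821106] 23.536812947840335
toolmove [-35.7 148.8 150.6] spin -1.1 | yaw -67.5 q6 1.63 q1 0.45 t 21.9
((112.5, 182.99998474121094), (15.124707221984863, 17.59069061279297), 9.462321281433105) [0.37053981 0.4232044  0.005     ] [0.0156665  0.01233619] 5.363635467112535
toolmove [   9.1 -134.8  150.7] spin 17.1 | yaw -67.5 q6 1.63 q1 0.45 t 21.9
((229.99996948242188, 183.49996948242188), (257.99993896484375, 210.99996948242188), -0.0) [0.39996996 0.32848922 0.005     ] [0.18618647 0.19855753] -67.4253892089871
toolmove [ 1.000e-01 -3.610e+01  1.507e+02] spin 89.9 | yaw -67.5 q6 1.63 q1 0.45 t 21.9
((74.5, 54.5), (109.0, 149.0), 90.0) [0.4551491  0.47424857 0.005     ] [0.10723418 0.07609189] -67.25217480587881
toolmove [ 106.8 -149.6  150.8] spin 89.7 | yaw -67.5 q6 1.63 q1 0.45 t 21.9
```

View pics/w6.png

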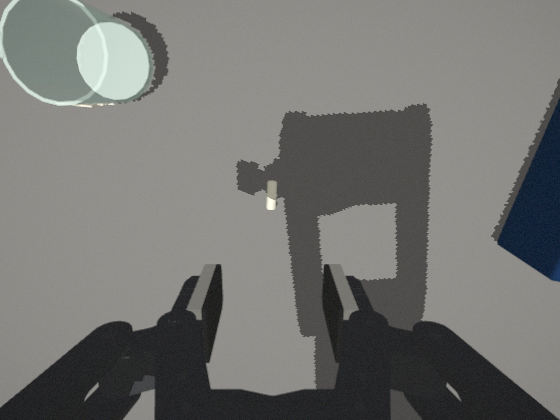

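The bar runs from about (272,181) to (271,210) and is nearly square to the finger axis. The wide beaker at upper left is well clear.

```bash
python3 - <<'E'
from h import *
c=manip.get_calibration('wrist')
a=onz(c,272.3,180.5,.005);b=onz(c,271,210.5,.005);print((a+b)/2,np.linalg.norm(a-b));an=np.degrees(np.arctan2(*(a-b)[1::-1]));print(an)
plan([*((a+b)/2)[:2],.002],an+90)
# beaker mouth on plate from w5 : pose then
s=dict(position=np.array([.5487,.0258,.2667]),rv=[-1.712,-2.634,0]);M=R.from_rotvec(s['rv']).as_matrix();st=manip.get_state();M0=R.from_rotvec(st['eef_rot']).as_matrix()
c5=dict(c);c5['origin']=s['position']+M@M0.T@(c['origin']-st['position']);c5['rotation']=R.from_matrix(M@M0.T@Rm(c)).as_rotvec()
l=onz(c5,236,218,.183);r=onz(c5,306,218,.183);print('mouth',(l+r)/2,np.linalg.norm(l-r),'floor',onz(c5,271,191,.106))
E
```

```text
[0.41260763 0.29536076 0.005     ] 0.026655797493957235
20.099041304974723
toolmove [ -0.9  -0.6 150.7] spin 2.4 | yaw -67.5 q6 1.63 q1 0.45 t 21.9
mouth [0.54735123 0.02652776 0.183     ] 0.04773214253817203 floor [0.54766271 0.02514855 0.106     ]
```

Emit:
apply_moves([
  [-0.5,-0.5,35,2],
  [0,0,45,0],
  [0,0,35,0],
  [0,0,20,0],
  [0,0,10,0],
  [0,0,3,0],
  [0,0,0,0],
  [0,0,0,0],
], hand=25)

```text
time_s: 22.95
position: [0.4128, 0.2958, 0.0048]
eef_rot: [-3.091, -0.558, -0.003]
contact_force: [-0.0, -0.9, 0.0]
gripper_width: 0.0254
gripper_force: 0.0
```

Emit:
apply_moves([
  [0,0,0,0],
  [0,0,0,0],
  [0,0,0,0],
  [0,0,0,0],
  [0,0,0,0],
], hand=2, grip_force=25)

```text
time_s: 23.58
position: [0.4125, 0.2957, 0.0045]
eef_rot: [-3.091, -0.558, -0.002]
contact_force: [-1.0, -1.3, 5.4]
gripper_width: 0.0063
gripper_force: 25.1
```

Emit:
apply_moves([
  [0,0,0,0],
  [0,0,0,0],
  [0,0,1.5,0],
  [0,0,1,0],
  [0,0,0,0],
], hand=25)

```text
time_s: 24.2
position: [0.4117, 0.2953, 0.001]
eef_rot: [3.091, 0.558, -0.001]
contact_force: [0.6, 1.0, -0.1]
gripper_width: 0.0248
gripper_force: 0.0
```

Emit:
apply_moves([
  [0,0,0,0],
  [0,0,0,0],
  [0,0,0,0],
  [0,0,0,0],
  [0,0,0,0],
], hand=2)

```text
time_s: 24.82
position: [0.412, 0.2954, 0.0013]
eef_rot: [-3.092, -0.558, -0.0]
contact_force: [0.1, -0.2, 0.1]
gripper_width: 0.0069
gripper_force: 26.2
```

Emit:
apply_moves([
  [0,0,-10,0],
  [0,0,-40,0],
  [0,0,-60,0],
  [0,0,-60,0],
  [0,0,-60,0],
  [0,0,-30,0],
  [0,0,0,0],
  [0,0,0,0],
])

```text
time_s: 25.82
position: [0.4111, 0.295, 0.2603]
eef_rot: [3.091, 0.558, -0.003]
contact_force: [-0.5, -0.2, -1.2]
gripper_width: 0.0068
gripper_force: 26.2
```

```bash
python3 - <<'E'
from h import *
print(manip.get_state()['gripper_width']);plan([.5478,.0260,.26])
im,c=snap('wrist');cv2.imwrite('pics/w7.png',im[170:420,150:400,::-1])
E
```

```text
0.006837822649432964
toolmove [ 34.  299.8   0.3] spin 0 | yaw -69.5 q6 1.66 q1 0.45 t 25.8
```

View pics/w7.png

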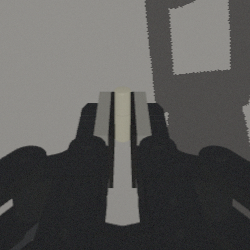

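The bar is held level between the pads. Now to the beaker.

Emit:
apply_moves([
  [3,25,0,0],
  [5,45,0,0],
  [5,45,0,0],
  [5,45,0,0],
  [5,45,0,0],
  [5,45,0,0],
  [4,35,0,0],
  [2,15,0,0],
  [0,0,0,0],
  [0,0,0,0],
])

```text
time_s: 27.12
position: [0.5479, 0.0274, 0.2607]
eef_rot: [-3.09, -0.56, 0.002]
contact_force: [-0.5, 0.1, -0.2]
gripper_width: 0.0068
gripper_force: 26.2
```

```bash
python3 - <<'E'
from h import *
plan([.5478,.0260,.189])
E
```

```text
toolmove [-0.5  1.4 71.7] spin 0 | yaw -69.5 q6 1.1 q1 -0.11 t 27.1
```

Emit:
apply_moves([
  [-0.5,1,20,0],
  [0,0,25,0],
  [0,0,15,0],
  [0,0,8,0],
  [0,0,3,0],
  [0,0,0,0],
  [0,0,0,0],
])

```text
time_s: 28.0
position: [0.5492, 0.025, 0.1912]
eef_rot: [3.091, 0.558, 0.003]
contact_force: [0.2, -0.3, -0.4]
gripper_width: 0.0074
gripper_force: 26.2
```

Emit:
apply_moves([
  [0,0,0,0],
  [0,0,0,0],
  [0,0,0,0],
  [0,0,-10,0],
  [0,0,-40,0],
  [0,0,-40,0],
  [0,0,0,0],
  [0,0,0,0],
], hand=40)

```text
time_s: 29.0
position: [0.5484, 0.0251, 0.2804]
eef_rot: [3.092, 0.558, 0.0]
contact_force: [-0.4, -0.4, -0.5]
gripper_width: 0.0398
gripper_force: 0.0
```

```bash
python3 - <<'E'
from h import *
im,c=snap('wrist','w8.png');np.save('w8.npy',im)
plan([.606,-.326,.2])
E
```

```text
toolmove [-68.3 349.4  79.2] spin 0 | yaw -69.5 q6 1.1 q1 -0.11 t 29.1
```

View pics/w8.png

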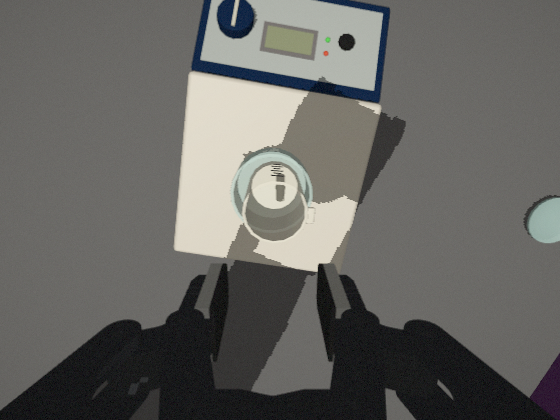

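The bar lies on the beaker's floor (279,187). The mouth is centred at about (275,210) with the lip at (311,214). For the watch glass I turn the fingers square to the lip.

Emit:
apply_moves([
  [0,0,0,-10.5],
  [0,0,0,-10.5],
  [0,0,0,-10.5],
  [0,0,0,-10.5],
  [0,0,0,-10.5],
  [0,0,0,-10.5],
  [0,0,0,-10.5],
  [0,0,0,-10.5],
  [0,0,0,-8],
  [0,0,0,0],
], hand=78)

```text
time_s: 30.3
position: [0.5477, 0.0252, 0.2786]
eef_rot: [-1.747, -2.608, 0.002]
contact_force: [-0.6, 0.6, -0.5]
gripper_width: 0.0785
gripper_force: 0.0
```

```bash
python3 - <<'E'
from h import *
plan([.606,-.326,.2])
E
```

```text
toolmove [-347.1  -79.6   78.3] spin 0 | yaw 22.4 q6 -0.5 q1 -0.11 t 30.3
```

Emit:
apply_moves([
  [-25,-6,0,0],
  [-45,-10,0,0],
  [-50,-11,0,0],
  [-50,-11,0,0],
  [-50,-12,10,0],
  [-50,-12,20,0],
  [-45,-10,25,0],
  [-25,-6,20,0],
  [-7,-2,5,0],
  [0,0,0,0],
])

```text
time_s: 31.55
position: [0.6069, -0.3256, 0.1995]
eef_rot: [-1.747, -2.609, -0.001]
contact_force: [-0.1, 0.5, 0.7]
gripper_width: 0.078
gripper_force: 0.0
```

```bash
python3 - <<'E'
from h import *
s=manip.get_state();print(s['position'])
im,c=snap('wrist','w9.png');np.save('w9.npy',im)
d=(im[:,:,1].astype(int)-im[:,:,0]>8).astype(np.uint8);d[270:]=0
for k in cv2.findContours(d,0,1)[0]:
    if cv2.contourArea(k)<300: continue
    (u,v),(a,b),an=cv2.fitEllipse(k);p=onz(c,u,v,.0075);print(u,v,a,b,p,cv2.boundingRect(k));plan([*p[:2],0])
E
```

```text
[ 0.60693673 -0.32560196  0.19952653]
272.2262268066406 180.4326171875 60.084144592285156 62.01992416381836 [ 0.60749379 -0.32359949  0.0075    ] (241, 150, 63, 61)
toolmove [  1.4   0.5 200.7] spin 0 | yaw 22.5 q6 -1.01 q1 -0.62 t 31.6
```

View pics/w9.png

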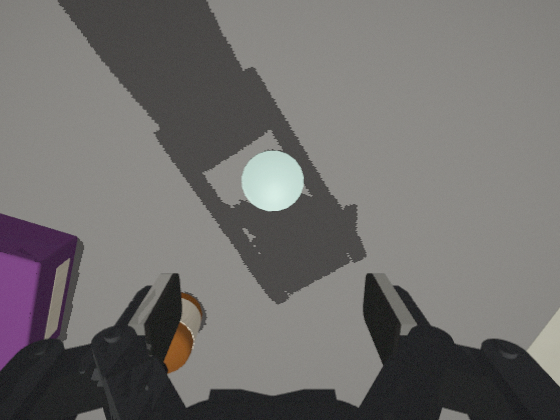

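The glass is at (272,180), directly under the tool, and the bottle and tissue box are clear.

Emit:
apply_moves([
  [1.5,0.5,35,0],
  [0,0,45,0],
  [0,0,45,0],
  [0,0,40,0],
  [0,0,20,0],
  [0,0,10,0],
  [0,0,4,0],
  [0,0,0,0],
  [0,0,0,0],
])

```text
time_s: 32.72
position: [0.6081, -0.3252, 0.0028]
eef_rot: [1.745, 2.609, -0.0]
contact_force: [-0.2, 0.4, -0.1]
gripper_width: 0.078
gripper_force: 0.0
```

Emit:
apply_moves([
  [0,0,3.5,0],
  [0,0,0,0],
  [0,0,0,0],
], hand=66)

```text
time_s: 33.1
position: [0.6071, -0.3245, -0.0023]
eef_rot: [-1.746, -2.612, -0.0]
contact_force: [0.8, 0.6, -0.8]
gripper_width: 0.0661
gripper_force: 0.0
```

Emit:
apply_moves([
  [0,0,0.7,0],
  [0,0,0,0],
  [0,0,0,0],
  [0,0,0,0],
  [0,0,0,0],
], hand=54, grip_force=20)

```text
time_s: 33.72
position: [0.6073, -0.3247, -0.0023]
eef_rot: [1.746, 2.611, -0.0]
contact_force: [-1.6, 1.4, 4.8]
gripper_width: 0.0579
gripper_force: 20.7
```

Emit:
apply_moves([
  [0,0,-3,0],
  [0,0,-10,0],
  [0,0,-30,0],
  [0,0,-50,0],
  [0,0,-60,0],
  [0,0,-60,0],
  [0,0,-55,0],
  [0,0,0,0],
  [0,0,0,0],
])

```text
time_s: 34.85
position: [0.607, -0.3244, 0.2651]
eef_rot: [1.746, 2.612, -0.0]
contact_force: [-0.5, 0.6, -0.4]
gripper_width: 0.0578
gripper_force: 21.6
```

```bash
python3 - <<'E'
from h import *
im,c=snap('wrist','w10.png');np.save('w10.npy',im)
# mouth from w8
s=dict(position=np.array([.5484,.0251,.2804]),rv=[3.092,.558,0]);M=R.from_rotvec(s['rv']).as_matrix();st=manip.get_state();M0=R.from_rotvec(st['eef_rot']).as_matrix()
c5=dict(c);c5['origin']=s['position']+M@M0.T@(c['origin']-st['position']);c5['rotation']=R.from_matrix(M@M0.T@Rm(c)).as_rotvec()
l=onz(c5,242,210,.183);r=onz(c5,308,210,.183);print('mouth',(l+r)/2,np.linalg.norm(l-r),onz(c5,273.5,186.5,.106))
plan([.5478,.026,.2773])
E
```

```text
mouth [0.5499796  0.02159696 0.183     ] 0.047719441872745114 [0.54778905 0.02144171 0.106     ]
toolmove [345.8  79.6 -13.2] spin 0 | yaw 22.5 q6 -1.01 q1 -0.62 t 34.9
```

View pics/w10.png

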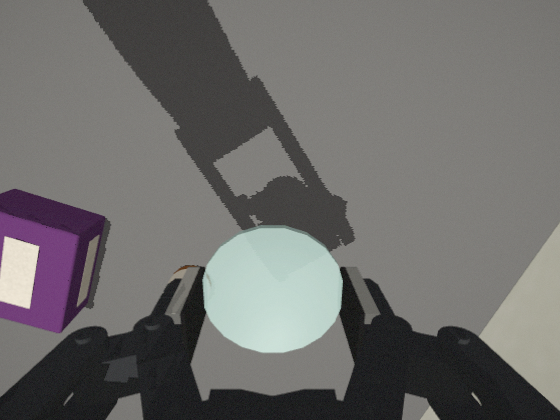

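The glass is held level between the pads. The two mouth estimates differ by a few mm, so I compare each with the plate seen in the same picture.

```bash
python3 - <<'E'
from h import *
c=manip.get_calibration('wrist');st=manip.get_state();M0=R.from_rotvec(st['eef_rot']).as_matrix()
def cal(p,rv):
    M=R.from_rotvec(rv).as_matrix();q=dict(c);q['origin']=np.array(p)+M@M0.T@(c['origin']-st['position']);q['rotation']=R.from_matrix(M@M0.T@Rm(c)).as_rotvec();return q
a=np.radians(10.9)
for n,p,rv,cor,m,f in(('w5',[.5487,.0258,.2667],[-1.712,-2.634,0],((197,66),(393,112),(170,250)),(271,218),(271,191)),('w8',[.5484,.0251,.2804],[3.092,.558,0],((189,73),(382,103),(174,250)),(275,210),(273.5,186.5))):
    q=cal(p,rv);P=np.array([onz(q,*k,.1) for k in cor]);ctr=(P[1]+P[2])/2;mo=onz(q,*m,.183)
    print(n,'plate',ctr,np.linalg.norm(P[0]-P[1]),np.linalg.norm(P[0]-P[2]),'mouth',mo[:2],'rel',(mo-ctr)[:2]*1e3,'floor rel',(onz(q,*f,.106)-ctr)[:2]*1e3)
    # precise rim measurement: edge profile on rows
    im=np.load(n+'.npy').astype(int)
    for r in (m[1]-4,m[1],m[1]+4): print(n,r,im[r,m[0]-45:m[0]-25,1].tolist(),im[r,m[0]+25:m[0]+45,1].tolist())
# top view
im,ct=snap('top');np.save('top1.npy',im)
u,v=map(int,proj(ct,[.549,.026,.183]));print('top px',u,v)
cv2.imwrite('pics/t1.png',cv2.resize(im[v-50:v+50,u-65:u+65],(780,600),interpolation=cv2.INTER_CUBIC)[:,:,::-1])
E
```

```text
w5 plate [0.55082298 0.02969348 0.1       ] 0.16755750327203017 0.16772108798546015 mouth [0.54895279 0.0263148 ] rel [-1.8701897  -3.37867756] floor rel [-1.44078912 -4.72825443]
w5 214 [119, 173, 209, 209, 186, 120, 134, 170, 188, 189, 188, 196, 203, 194, 159, 106, 104, 108, 106, 108] [118, 120, 118, 114, 126, 177, 208, 202, 177, 114, 111, 148, 186, 189, 179, 150, 116, 117, 119, 116]
w5 218 [115, 118, 116, 117, 116, 119, 117, 115, 134, 175, 204, 211, 203, 163, 106, 104, 106, 104, 109, 107] [116, 114, 117, 117, 113, 137, 185, 207, 200, 188, 186, 187, 173, 140, 117, 118, 115, 121, 115, 117]
w5 222 [115, 119, 118, 118, 120, 120, 120, 118, 119, 111, 171, 212, 213, 185, 116, 119, 112, 108, 110, 108] [122, 120, 117, 117, 114, 136, 186, 211, 208, 189, 151, 118, 117, 117, 117, 118, 117, 116, 118, 118]
w8 plate [0.55141439 0.02586062 0.1       ] 0.16937416224595428 0.16755403597972868 mouth [0.55109857 0.02263121] rel [-0.31581978 -3.22940734] floor rel [-2.47780958 -3.25543464]
w8 206 [215, 216, 213, 212, 212, 199, 161, 132, 134, 132, 134, 130, 156, 196, 211, 195, 151, 123, 125, 127] [123, 124, 123, 125, 177, 212, 209, 195, 191, 208, 209, 212, 214, 212, 215, 214, 214, 214, 215, 215]
w8 210 [215, 214, 215, 215, 211, 210, 211, 194, 154, 131, 132, 129, 175, 210, 203, 172, 106, 109, 111, 109] [124, 123, 125, 130, 172, 212, 218, 206, 208, 224, 221, 220, 219, 216, 205, 199, 214, 215, 214, 214]
w8 214 [215, 214, 215, 214, 215, 214, 212, 212, 211, 203, 175, 153, 193, 211, 196, 151, 111, 109, 110, 110] [124, 123, 129, 138, 181, 213, 216, 209, 210, 221, 221, 220, 219, 216, 208, 213, 214, 214, 214, 214]
top px 250 170
```

```bash
python3 - <<'E'
from h import *
plan([.5485,.0245,.265])
E
```

```text
toolmove [343.9  79.9  -1.4] spin 0 | yaw 22.5 q6 -1.01 q1 -0.62 t 35.0
```

Emit:
apply_moves([
  [25,6,0,0],
  [40,9,0,0],
  [45,10,0,0],
  [45,10,0,0],
  [45,10,0,0],
  [45,10,0,0],
  [40,10,0,0],
  [30,7,0,0],
  [20,5,0,0],
  [8,2,0,0],
])

```text
time_s: 36.2
position: [0.5484, 0.0234, 0.2639]
eef_rot: [-1.744, -2.611, 0.002]
contact_force: [-1.3, -1.0, -0.3]
gripper_width: 0.0582
gripper_force: 21.6
```

Emit:
apply_moves([
  [0,0,0,0],
  [0,0,0,0],
  [0,0,0,0],
])

```text
time_s: 36.58
position: [0.5493, 0.0217, 0.2651]
eef_rot: [1.748, 2.61, -0.0]
contact_force: [0.5, 0.5, -0.8]
gripper_width: 0.0581
gripper_force: 21.6
```

```bash
python3 - <<'E'
from h import *
plan([.5485,.0245,.187])
E
```

```text
toolmove [ 2.9  0.4 78.1] spin 0 | yaw 22.4 q6 -0.51 q1 -0.12 t 36.6
```

Emit:
apply_moves([
  [2,0.5,15,0],
  [0,0,25,0],
  [0,0,20,0],
  [0,0,10,0],
  [0,0,3,0],
  [0,0,0,0],
  [0,0,0,0],
])

```text
time_s: 37.45
position: [0.5495, 0.0246, 0.1931]
eef_rot: [1.745, 2.61, 0.001]
contact_force: [-0.1, -0.0, -0.8]
gripper_width: 0.0579
gripper_force: 21.6
```

```bash
python3 - <<'E'
from h import *
s=manip.get_state();print(s['position'])
w,cw=snap('wrist');si,cs=snap('side');t=np.load('top1.npy')
np.save('w11.npy',w);np.save('side1.npy',si)
u,v=map(int,proj(cs,[.549,.026,.16]));print('side crop origin',u-40,v-30)
a=cv2.resize(si[v-30:v+30,u-40:u+40],(400,300),interpolation=cv2.INTER_CUBIC)
ct=manip.get_calibration('top');u,v=map(int,proj(ct,[.549,.026,.15]));print('top crop origin',u-40,v-30)
b=cv2.resize(t[v-30:v+30,u-40:u+40],(400,300),interpolation=cv2.INTER_CUBIC)
d=cv2.resize(w[120:420,72:472],(400,300))
e=cv2.resize(w[200:350,172:372],(400,300))
cv2.imwrite('pics/f.png',np.vstack([np.hstack([a,b]),np.hstack([d,e])])[:,:,::-1])
E
```

```text
[0.54946618 0.02459639 0.19306783]
side crop origin 206 177
top crop origin 210 142
```

View pics/f.png

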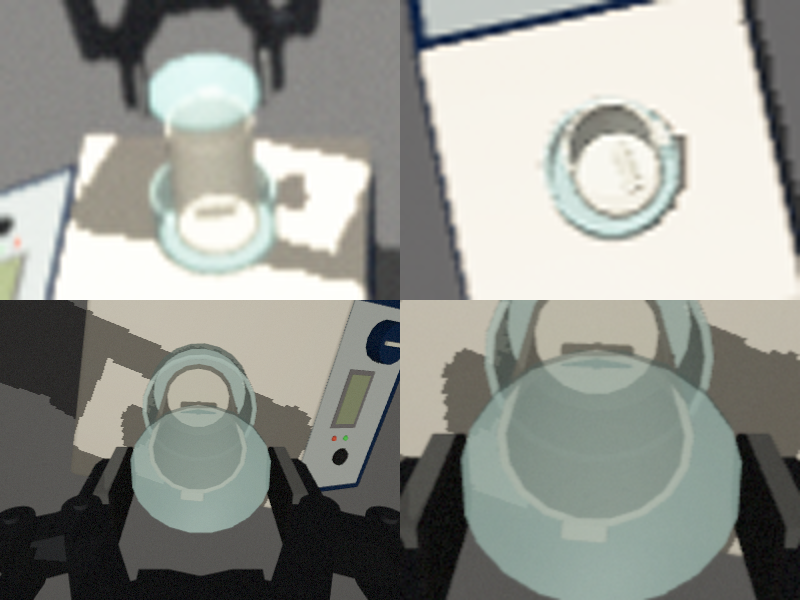

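The final montage shows the glass level between the fingers over the beaker, which stands upright in the dish with the bar on its floor. In wrist pixels the glass spans x 203–342.5, y 227–351. The mouth spans x 220.5–318.5 with its lower edge at row 312.

```bash
python3 - <<'E'
from h import *
c=manip.get_calibration('wrist');s=manip.get_state();M=R.from_rotvec(s['eef_rot']).as_matrix();z0=s['position'][2]+.0023
T=lambda u,v,z:(M.T@(onz(c,u,v,z)-s['position']))[:2]*1e3
l,r,t,b=T(203,287,z0+.009),T(342.5,287,z0+.009),T(272,227,z0+.009),T(272,351,z0+.009)
print('glass',l,r,t,b,'ctr y',(l+r)[1]/2,'x',(t+b)[0]/2)
l,r,b=T(220.5,269,.183),T(318.5,269,.183),T(266,312,.183);print('mouth',l,r,b,'ctr y',(l+r)[1]/2,'x',b[0]+24)
print(s['position'])
E
```

```text
glass [  2.59866497 -28.19888875] [ 2.55585474 30.92004388] [29.73502466  1.01072773] [-30.17731575   1.04672915] ctr y 1.360577564157584 x -0.22114554326517144
mouth [  0.03172565 -23.84170294] [3.62460211e-03 2.35295096e+01] [-24.09668067  -1.96899656] ctr y -0.15609665353016666 x -0.09668066990348478
[0.54934405 0.02460897 0.19294645]
```

Emit:
apply_moves([
  [0,-1.5,5,0],
  [0,0,5,0],
  [0,0,2,0],
  [0,0,1,0],
  [0,0,0,0],
  [0,0,0,0],
])

```text
time_s: 38.3
position: [0.5475, 0.0241, 0.1792]
eef_rot: [1.746, 2.611, 0.0]
contact_force: [-0.0, -0.3, 0.6]
gripper_width: 0.0585
gripper_force: 21.6
```

Emit:
apply_moves([
  [0,0,0.7,0],
  [0,0,0,0],
  [0,0,0.5,0],
  [0,0,0,0],
])

```text
time_s: 38.8
position: [0.5474, 0.0241, 0.1779]
eef_rot: [1.746, 2.612, 0.0]
contact_force: [-1.1, 0.9, -0.3]
gripper_width: 0.0578
gripper_force: 21.7
```

Emit:
apply_moves([
  [0,0,0.5,0],
  [0,0,0,0],
  [0,0,0.5,0],
  [0,0,0,0],
])

```text
time_s: 39.3
position: [0.5476, 0.024, 0.1775]
eef_rot: [1.746, 2.611, 0.0]
contact_force: [-1.9, 0.1, 4.4]
gripper_width: 0.0583
gripper_force: 22.0
```

Emit:
apply_moves([
  [0,0,0,0],
  [0,0,0,0],
  [0,0,0,0],
  [0,0,0,0],
], hand=70)

```text
time_s: 39.8
position: [0.5473, 0.0241, 0.1766]
eef_rot: [-1.746, -2.611, 0.0]
contact_force: [0.7, -0.2, 0.2]
gripper_width: 0.0697
gripper_force: 0.0
```

Emit:
apply_moves([
  [0,0,-3,0],
  [0,0,-8,0],
  [0,0,-20,0],
  [0,0,-35,0],
  [0,0,-30,0],
  [0,0,0,0],
  [0,0,0,0],
])

```text
time_s: 40.67
position: [0.547, 0.0241, 0.2724]
eef_rot: [-1.746, -2.611, 0.001]
contact_force: [-0.2, 0.3, -0.7]
gripper_width: 0.0701
gripper_force: 0.0
```

```bash
python3 - <<'E'
from h import *
im,c=snap('wrist','w12.png');s=manip.get_state();M=R.from_rotvec(s['eef_rot']).as_matrix();print(s['position'])
T=lambda u,v,z:(onz(c,u,v,z))*1e3
g=im.astype(int);d=((g[:,:,1]-g[:,:,0])>9).astype(np.uint8);d[330:]=0
d=cv2.morphologyEx(d,cv2.MORPH_OPEN,np.ones((5,5)))
for k in cv2.findContours(d,0,1)[0]:
    if cv2.contourArea(k)>800:print(cv2.boundingRect(k),cv2.contourArea(k))
P=proj(c,[.5476,.024,.188]);print('expected glass px',P,[proj(c,np.array([.5476,.024,.188])+M[:,i]*.03*q) for i in(0,1) for q in(-1,1)])
si,_=snap('side','s2.png')
E
```

```text
[0.54656695 0.02417014 0.27161271]
(230, 152, 88, 107) 7241.0
expected glass px (np.float64(271.2176609452211), np.float64(218.7014472088274)) [(np.float64(271.2198217198012), np.float64(258.51628485147455)), (np.float64(271.21517294388553), np.float64(175.6987316780037)), (np.float64(227.37832428022946), np.float64(218.70673024184106)), (np.float64(315.03030244134476), np.float64(218.69775262296253))]
```

```bash
python3 -c "
from plant import manip
print(manip.sign_off())"
```

```text
the job is handed in; nothing more can be done
None
```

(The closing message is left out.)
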